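Close the open sugar tin with its double lid and hold up the outer cap

TASK

The washed lids of the sugar tin stand on the wooden trivet, the outer cap nested over the inner lid: keep the two together, lift them and gently lower them onto whichever of the two tins is standing open, until the inner lid is fully home in its mouth and flush on the rim. Then lift only the outer cap straight off, leaving the inner lid seated and undisturbed, because the cap is still damp inside and I want to wipe it. Finish holding the cap in the gripper, level and still, about 10 cm above the inner lid and over that tin; do not put it down, and leave the tins where they stand and the other tin's lids, the mug, the jar and the teaspoon alone.

Things in the scene. Friction and masses are not known exactly. Their poses are not given: they have to be found in the camera images.
- inner_lid: Round steel inner lid, 75 g, axis z; origin: centre of its underside. Upward: plug 0-16 mm (51.6 across, lowest 6 mm tapering to 43), flange 16-26 mm (67 across), collar 26-36 mm (50 across), knob 36-48 mm (16 across); the cap hides collar and knob. Starts standing on its plug on the trivet, flange 16 mm above the wood. Held by the flange, it carries the cap, which just rests on it.
- inner_flange (a point): Point on the inner lid's axis at the underside of its flange, 16 mm above its origin; meets the tin's rim point when the lid is home.
- inner_shoulder (a point): Point on the inner lid's axis at the top of its flange, 26 mm above its origin, on which the cap's rim rests.
- cap: Outer cap of steel: upside-down cup, 60 mm across, bore 54, 38 mm tall, 80 g, no knob. Origin: centre of its open rim (lower edge), z up. Sits loosely (2 mm play) over the inner lid's collar, its rim on the flange, held by nothing else. The flange stands out 3.5 mm beyond the cap all round.
- cap_top (a point): Centre of the cap's top face, 38 mm above its origin.
- tin_a: Storage tin of steel, upright round can, 61 mm across, 100 mm tall, bore 55 mm, 0.32 kg empty, loose on the worktop. Origin: centre of its underside. Looks exactly like tin_b; one of the two is open, the other already closed by fitted_lids. The flange of a lid overhangs the tin by 3 mm all round.
- tin_b: The other tin, identical to tin_a.
- tin_a_rim (a point): Centre of tin_a's mouth, level with its rim, 100 mm above its origin.
- tin_b_rim (a point): Centre of tin_b's mouth, level with its rim, 100 mm above its origin.
- fitted_lids: The other tin's own pair of lids, same shape and size as the inner lid with cap, already sitting on one of the tins (which one changes). Origin: centre of the underside of its plug, 16 mm below the rim of the tin that it closes.
- sugar: Sugar cubes lying in the open tin, about 70 mm deep; they stay in there, clear of the lid. Origin: centre of their underside.
- trivet: Flat fish-shaped trivet of wooden slats, fixed on the worktop, 14 mm tall, 118 mm wide; from its origin (on its underside, mid-body) it reaches 69 mm to -x (head) and 97 mm to +x (tail).
- mug: White mug, 80 mm across, 92 mm tall, handle towards its +y, standing beyond the teaspoon. Origin: centre of its underside.
- jar: Glass jar with a screw lid, 68 mm across, 105 mm tall, standing beyond the tins. Origin: centre of its underside.
- teaspoon: Steel teaspoon, 140 mm long, lying flat on the worktop between the trivet and the tins, its bowl towards its +x. Origin: on its underside at mid-length.

How it is judged (in metres and radians):
On the way, in this order (a step that is already met when the one before it is completed fails the run):
1. both lids lifted together off the trivet, the cap still nested on the inner lid (height (world z) of inner_lid above 0.06 m and distance between cap and inner_shoulder below 0.006 m), for 0.2 s.
2. both lids home on the open tin: inner lid seated in its mouth, flush on the rim, cap nested on it ((distance between inner_flange and tin_a_rim below 0.0045 m or distance between inner_flange and tin_b_rim below 0.0045 m) and angle between inner_lid's own z axis and vertical below 0.06 rad and distance between cap and inner_shoulder below 0.006 m), for 0.3 s.
3. cap alone raised at least 6 cm off the seated inner lid, in the fingers ((distance between inner_flange and tin_a_rim below 0.0045 m or distance between inner_flange and tin_b_rim below 0.0045 m) and angle between inner_lid's own z axis and vertical below 0.06 rad and z of cap in the frame of inner_shoulder above 0.06 m and contact force between the fingers and cap above 1 N and contact force between each of cap, the fingers and inner_lid below 0.1 N), for 0.3 s.
At the end, for the whole second after the job is handed in: Inner lid home in the once-open tin (within 4.5 mm, 0.06 rad), touched by neither fingers nor cap; cap in the fingers, still, 6 to 16 cm above its flange, within 5 cm sideways, tilt under 0.25 rad; tins upright within 3 cm, the other lids, mug, jar and teaspoon within 2 cm of their starts (all of step 3 and z of cap in the frame of inner_shoulder below 0.16 m and horizontal distance between cap and inner_lid below 0.05 m and angle between cap's own z axis and vertical below 0.25 rad and linear speed of cap below 0.03 m/s and linear speed of inner_lid below 0.02 m/s and angle between each of tin_a, tin_b's own z axis and vertical below 0.05 rad and distance of each of tin_a, tin_b from where it was at the start of the episode below 0.03 m and distance of each of fitted_lids, mug, jar, teaspoon from where it was at the start of the episode below 0.02 m and angle between fitted_lids's own z axis and vertical below 0.06 rad); the arm keeps its last pose, push and grip.
It fails at once if the cap comes off the inner lid (parted by over 15 mm) while the inner lid is not seated in a tin (distance between cap and inner_shoulder above 0.015 m and not ((distance between inner_flange and tin_a_rim below 0.0045 m or distance between inner_flange and tin_b_rim below 0.0045 m) and angle between inner_lid's own z axis and vertical below 0.06 rad)).
It fails at once if the inner lid touched by the fingers once the cap is off it (over 15 mm) (distance between cap and inner_shoulder above 0.015 m and contact force between the fingers and inner_lid above 1 N).
It fails at once if the lids dropped or banged into the tin (faster than 0.25 m/s at its mouth) (((horizontal distance between inner_lid and tin_a_rim below 0.03 m and z of inner_lid in the frame of tin_a_rim between -0.02 and 0.04 m) or (horizontal distance between inner_lid and tin_b_rim below 0.03 m and z of inner_lid in the frame of tin_b_rim between -0.02 and 0.04 m)) and linear speed of inner_lid above 0.25 m/s).
It fails at once if a tin pushed over 3 cm or tipped ((distance of tin_a from where it was at the start of the episode above 0.03 m or angle between tin_a's own z axis and vertical above 0.25 rad) or (distance of tin_b from where it was at the start of the episode above 0.03 m or angle between tin_b's own z axis and vertical above 0.25 rad)).
It fails at once if the other tin's lids, mug, jar or teaspoon moved over 2 cm (angle between fitted_lids's own z axis and vertical above 0.2 rad or distance of any of fitted_lids, mug, jar, teaspoon from where it was at the start of the episode above 0.02 m).
It also fails if it takes over 48 s, if anything falls off the work surface, if the arm or the gripper's body presses on something with over 40 N, if the wrist force passes 120 N, or if a joint passes its speed limit or range.

ROBOT

A 7-joint arm with a two-finger parallel gripper is mounted at the origin on the work surface. World frame = base frame: x ahead of the robot, y to its left, z up, the work surface at z = 0. Lengths are in mm, angles in rad, forces in N, time in s.
With the tool pointing down it reaches from about 400 to 900 mm from the base axis. Payload 5.5 kg.
Tool frame: the origin (TCP) lies midway between the tips of the shut fingers; the grasp point (between the pads) lies 19 mm behind it; z points along the fingers, y is the line along which they close (so a half turn about z gives the same grasp; the last joint's range is limited). The gripper opens to 92 mm and grips with 3 to 60 N. Pads are 19 mm wide; open, the fingers measure 130 mm over their backs; the gripper's body (75 mm by 190 mm) begins 47 mm behind the grasp point.
Start: joints at [1.595, 0.501, -0.427, 1.55, 0.221, 1.138, -0.21], TCP at [153.784, -631.546, 195.329] pointing down, gripper open.
Joint ranges: [-2.88, 2.88], [-0.31, 2.03], [-1.54, 1.56], [0.2, 2.42], [-1.41, 4.55], [0.19, 2.02], [-2.57, 2.57]. Speed limits (rad/s): [2.57, 2.57, 3.14, 3.14, 3.14, 3.14, 3.14].

INTERFACE

Orientations are given as a rotation vector (axis times angle).
In Python, from rig import bot, snapshot gives the robot as it stands.
- The arm moves only by the tool apply_moves, never from a script. Its argument "commands" is a list of rows, each an object with "delta_pos": the shift along the tool's x, y, z in mm, a list of three; "rot": the turn, a rotation vector about the tool's x, y, z in rad, a list of three. In form: [{"delta_pos": [dx, dy, dz], "rot": [wx, wy, wz]}, ...]. A call has 1 to 20 rows; each row is the pose to reach, as a shift and turn from the pose commanded when the call began, along the tool's axes at that moment; what a row does not reach only later rows make up. A row lasts 1/8 s, in which the tool goes at most 62.5 mm and 10.7 degrees, less where a joint would pass 70% of its speed; a pose out of reach is approached as far as the arm can. A call with a gripper value outside its range is refused whole. "hand" is the opening, from -1 (shut) to 1 (fully open), set as the call begins (left out, the last holds). The fingers move at their own pace and stop on an object; the grip force is fixed at half the most. Time passes only in rows, so rows that repeat a pose let the fingers close. It gives the time, the measured TCP pose, the force, the opening and the grip force at its end, in the units of the state.
- bot.get_state(): the state, without advancing time (a new reading comes with each control period).
- snapshot(name): name is "side" or "top"; returns a dict with "frame" (480x640x3 uint8, red, green, blue), "depth" (480x640 float32, mm along the optical axis (not along the pixel's ray), 0 where there is no reading), "fx", "fy", "cx", "cy" (pixels), "rvec" (rotation vector, rad) and "tvec" (3), from world to camera coordinates, as OpenCV has them. Camera axes: x right, y down, z forward; pixel columns grow to the right and rows downward; lengths in mm; the calibration is good to about 2 mm. A picture is of the moment at which its call begins.
- bot.hand_in(): hands the job in; it is judged then, once.
The state is a dict: "clock": time; "q": joint angles; "joint_velocities": joint speeds; "effort": joint torques, N m; "position": TCP position; "tool_rot": TCP orientation; "contact_force": force on the tool from outside, world axes, zero at the start; "moment": the same for the moment, N m; "gripper_width": finger opening in mm; "gripper_force": force on a finger pad.
Only numpy, scipy, OpenCV 4.12 (cv2) and the standard library are available. Lean on these libraries where they do the work, as an engineer would, in place of code of your own. Each camera call takes 0.05 s, during which the arm holds its last target. There are 200 camera calls.

## Working session

There is one attempt and no reset: what is moved stays moved. The work goes in short steps, Python scripts to look and compute and a tool call to move; the robot and the scene stay as the last step left them, time stands still between calls to the robot, and variables do not carry over. Pictures are saved under pics/ and viewed, at most 10 in all, crops included, and the job is handed in when it is done.

Besides the shell and the picture viewer there is one more tool, called after "Call:" in YAML: its name, and indented under it one key for each argument. apply_moves: Moves the arm, as the interface text tells. Its arguments: {"type":"object","properties":{"commands":{"type":"array"},"hand":{"type":"number"}},"required":["commands"]}

```bash
mkdir -p pics; cat > h.py <<'E'
import numpy as np, cv2
from rig import bot, snapshot
def cloud(s):
    R=cv2.Rodrigues(np.array(s["rvec"],float))[0]; t=np.array(s["tvec"],float).ravel()
    d=s["depth"]; v,u=np.mgrid[:480,:640]
    P=np.dstack([(u-s["cx"])/s["fx"]*d,(v-s["cy"])/s["fy"]*d,d])
    W=(P-t)@R; W[d==0]=np.nan
    return W
E
python3 - <<'E'
from h import *
print(bot.get_state())
for n in("side","top"):
    s=snapshot(n); np.savez(n+"0.npz",**s)
    cv2.imwrite(f"pics/{n}0.png",s["frame"][:,:,::-1]); print(n,s["fx"],s["cx"],s["rvec"],s["tvec"],(s["depth"]==0).mean())
    R=cv2.Rodrigues(np.array(s["rvec"],float))[0];print(-R.T@np.array(s["tvec"]).ravel())
E
```

```text
{'clock': 0.0, 'q': array([ 1.59519763,  0.50183169, -0.42680531,  1.5514447 ,  0.22084091,
        1.13830838, -0.21032456]), 'joint_velocities': array([-4.60830674e-04,  1.37133217e-04,  3.12630615e-04, -1.11732585e-04,
        1.03569565e-03,  3.65896569e-05,  1.78298124e-04]), 'effort': array([-7.14797843e-04, -5.66595912e+01, -5.81636757e+00, -2.79116786e+01,
       -6.87949802e-02,  3.08413419e-02,  1.60892500e-04]), 'position': array([ 153.52142361, -630.82920118,  194.2920074 ]), 'tool_rot': array([-3.11731322e+00, -3.74077018e-01,  3.11785615e-04]), 'contact_force': array([-0.14027788,  0.5911752 , -0.11433656]), 'moment': array([ 0.02094844,  0.0039156 , -0.04470156]), 'gripper_force': 0.0, 'gripper_width': 92.0411163855378}
side 441.94763783366 321.67218880822327 [ 2.20890681 -0.44995854  0.1860724 ] [-524.54484224  226.56710692  682.6792868 ] 0.003938802083333333
[ 348.01365172 -565.75662032  592.73678717]
top 497.8121996675932 315.0822067254014 [ 2.02563463 -2.18262254  0.23822077] [ 68.65977657 594.59505511 997.94504467] 0.003922526041666667
[ 364.09995778   36.52397507 1104.6488024 ]
```

View pics/side0.png

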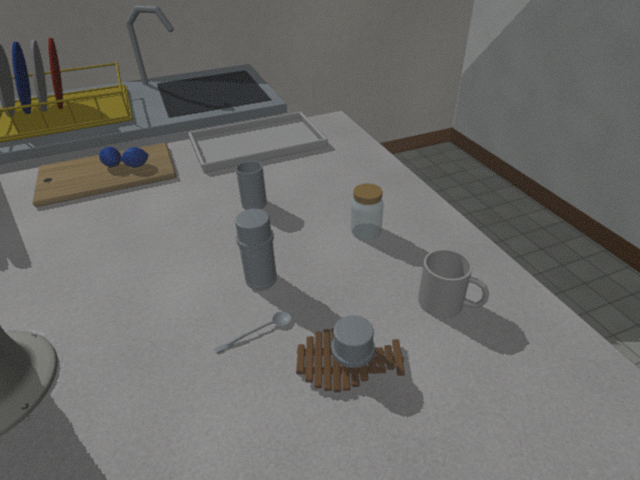

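View pics/top0.png

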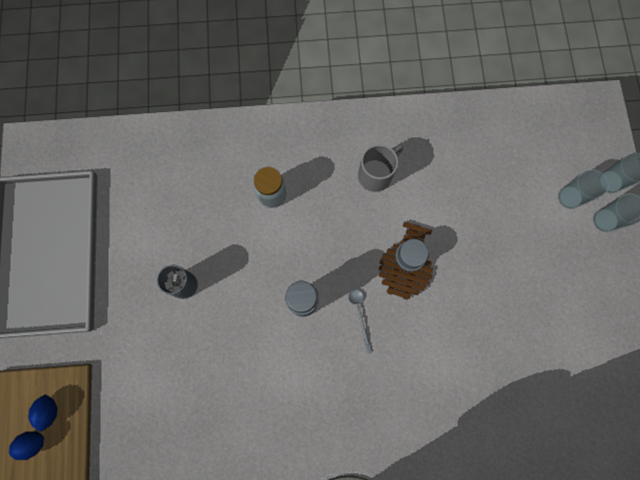

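The side view shows the lids on the trivet at (352,340), the closed tin at (255,250) and the open tin behind it at (251,185). In the top view these are at (412,253), (301,297) and (177,281), with sugar visible in the open tin. Next I'll measure them.

```bash
python3 - <<'E'
from h import *
S={n:dict(np.load(n+"0.npz")) for n in("side","top")}
roi={"lids":{"top":(380,225,450,285),"side":(320,305,390,375)},"closed":{"top":(275,270,330,325),"side":(225,200,285,300)},"open":{"top":(150,255,205,305),"side":(230,155,275,215)},
"mug":{"top":(350,135,410,195)},"jar":{"top":(245,160,295,212)}}
C={n:cloud(S[n]) for n in S}
def fit(p):
    return cv2.minEnclosingCircle(p.astype(np.float32))
for o,r in roi.items():
  for n,(a,b,c,d) in r.items():
    P=C[n][b:d,a:c].reshape(-1,3); P=P[np.isfinite(P[:,2])]
    h,e=np.histogram(P[:,2],bins=np.arange(5,170,3))
    print(o,n,"zhist",[(int(e[i]),int(h[i])) for i in np.argsort(-h)[:7]])
    zt=np.percentile(P[P[:,2]>25][:,2],97) 
    T=P[P[:,2]>zt-5]
    (x,y),rad=fit(T[:,:2]); print("   top z",round(float(np.median(T[:,2])),1),"circ",round(x,1),round(y,1),round(rad,1),"mean",T[:,:2].mean(0).round(1),len(T))
E
```

```text
lids top zhist [(14, 583), (11, 501), (77, 316), (74, 173), (8, 123), (80, 121), (17, 108)]
   top z 78.8 circ 545.7 -180.3 29.8 mean [ 545.5 -181. ] 491
lids side zhist [(77, 852), (14, 759), (11, 288), (5, 129), (38, 128), (41, 117), (74, 95)]
   top z 78.8 circ 544.9 -182.3 30.4 mean [ 543.7 -184.5] 1006
closed top zhist [(146, 394), (149, 278), (143, 68), (110, 58), (5, 47), (107, 41), (152, 20)]
   top z 148.9 circ 464.7 60.3 29.6 mean [464.2  59.8] 643
closed side zhist [(146, 340), (149, 216), (110, 113), (11, 77), (20, 71), (17, 62), (107, 61)]
   top z 148.8 circ 464.3 59.0 30.5 mean [463.2  55.6] 574
open top zhist [(65, 130), (62, 79), (98, 71), (5, 61), (68, 53), (101, 53), (77, 48)]
   top z 100.5 circ 523.2 321.2 31.0 mean [524.1 321.1] 139
open side zhist [(146, 80), (98, 75), (11, 73), (92, 69), (14, 66), (17, 63), (149, 62)]
   top z 148.9 circ 468.8 69.3 25.4 mean [471.1  74.3] 142
mug top zhist [(5, 224), (92, 97), (89, 93), (8, 66), (80, 54), (74, 46), (86, 43)]
   top z 92.3 circ 747.0 -126.5 40.2 mean [ 747.3 -126.4] 208
jar top zhist [(104, 336), (107, 136), (101, 116), (80, 52), (5, 41), (77, 38), (74, 33)]
   top z 106.0 circ 719.0 115.1 30.3 mean [718.6 115.5] 517
```

```bash
cat >> h.py <<'E'
def goto(*w):
    s=bot.get_state(); R=cv2.Rodrigues(s["tool_rot"])[0]; d=np.array(w)-s["position"]
    print("t",round(s["clock"],2),"pos",s["position"].round(1),"q",s["q"].round(2),"x axis",R[:,0].round(3),"z",R[:,2].round(3),"F",s["contact_force"].round(1),"w",s["gripper_width"],s["gripper_force"])
    print("shift",(R.T@d).round(1))
E
python3 - <<'E'
from h import *
goto(545.3,-181,150)
C=cloud(dict(np.load("side0.npz")))[155:215,230:275].reshape(-1,3)
T=C[(C[:,2]>96)&(C[:,2]<104)&(C[:,1]>250)]
print(len(T),cv2.minEnclosingCircle(T[:,:2].astype(np.float32)),np.median(T[:,2]))
for n,(a,b,c,d),zr in(("top",(380,225,450,285),(32,44)),("side",(320,305,390,375),(32,44))):
    C=cloud(dict(np.load(n+"0.npz")))[b:d,a:c].reshape(-1,3)
    T=C[(C[:,2]>zr[0])&(C[:,2]<zr[1])]; r=np.hypot(*(T[:,:2]-[545.3,-181]).T); print(n,len(T),T.mean(0).round(1),r.min().round(1),r.max().round(1),np.percentile(T[:,2],[5,50,95]).round(1),cv2.minEnclosingCircle(T[:,:2].astype(np.float32)))
E
```

```text
t 0.1 pos [ 153.5 -630.9  194.4] q [ 1.6   0.5  -0.43  1.55  0.22  1.14 -0.21] x axis [0.972 0.237 0.   ] z [-0.     0.002 -1.   ] F [-0.7  0.4  0.8] w 92.0281877103157 0.0
shift [ 487.1 -344.4   45. ]
147 ((522.419921875, 319.6610412597656), 32.353084564208984) 99.45593034437242
top 113 [ 531.9 -166.7   40. ] 28.5 33.9 [35.2 40.3 43.1] ((545.147705078125, -180.54547119140625), 33.437252044677734)
side 348 [ 534.9 -201.7   39.1] 28.6 35.7 [33.1 40.2 42.7] ((544.454833984375, -182.96095275878906), 33.58060836791992)
```

Call:
apply_moves:
  commands:
    - {"delta_pos": [240, -170, 0], "rot": [0, 0, 0]}
    - {"delta_pos": [240, -170, 0], "rot": [0, 0, 0]}
    - {"delta_pos": [240, -170, 0], "rot": [0, 0, 0]}
    - {"delta_pos": [240, -170, 0], "rot": [0, 0, 0]}
    - {"delta_pos": [240, -170, 0], "rot": [0, 0, 0]}
    - {"delta_pos": [240, -170, 0], "rot": [0, 0, 0]}
  hand: 1

```text
clock: 0.85
position: [350.0, -405.6, 195.5]
tool_rot: [-3.117, -0.386, -0.002]
contact_force: [-0.4, -0.1, 0.2]
gripper_width: 91.9
gripper_force: 0.0
```

```bash
python3 -c "
from h import *
goto(545,-181.5,130)"
```

```text
t 0.85 pos [ 350.  -405.6  195.5] q [ 1.27  0.31 -0.56  1.83  0.19  1.05 -0.68] x axis [0.97  0.244 0.001] z [ 0.001  0.001 -1.   ] F [-0.4 -0.1  0.2] w 91.87007565569873 0.0
shift [ 243.7 -169.6   65.9]
```

Call:
apply_moves:
  commands:
    - {"delta_pos": [244, -170, 0], "rot": [0, 0, 0]}
    - {"delta_pos": [244, -170, 0], "rot": [0, 0, 0]}
    - {"delta_pos": [244, -170, 0], "rot": [0, 0, 0]}
    - {"delta_pos": [244, -170, 0], "rot": [0, 0, 0]}
    - {"delta_pos": [244, -170, 0], "rot": [0, 0, 0]}
    - {"delta_pos": [244, -170, 40], "rot": [0, 0, 0]}
    - {"delta_pos": [244, -170, 66], "rot": [0, 0, 0]}
    - {"delta_pos": [244, -170, 66], "rot": [0, 0, 0]}
    - {"delta_pos": [244, -170, 66], "rot": [0, 0, 0]}

```text
clock: 1.98
position: [544.0, -187.6, 130.1]
tool_rot: [3.119, 0.372, 0.001]
contact_force: [0.6, -0.6, 0.4]
gripper_width: 92.0
gripper_force: 0.0
```

```bash
python3 -c "
from h import *
goto(545,-181.5,18)
s=snapshot('side'); cv2.imwrite('pics/s1.png',s['frame'][200:420,220:500,::-1].repeat(2,0).repeat(2,1))"
```

```text
t 1.98 pos [ 544.  -187.6  130.1] q [ 0.77  0.48 -0.62  1.8   0.33  0.97 -1.33] x axis [0.972 0.235 0.001] z [ 0.001 -0.    -1.   ] F [ 0.6 -0.6  0.4] w 92.02619131360073 0.0
shift [  2.3  -5.8 112.1]
```

View pics/s1.png

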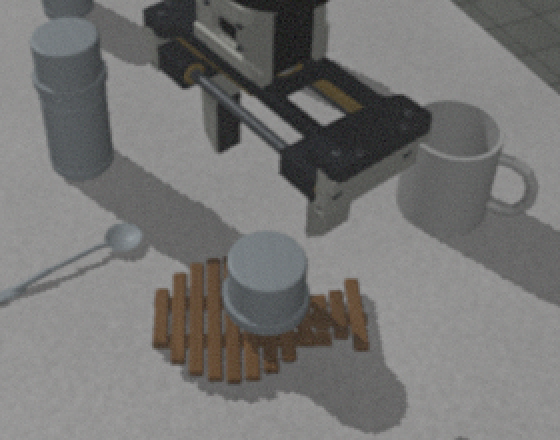

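Call:
apply_moves:
  commands:
    - {"delta_pos": [2.3, -5.5, 0], "rot": [0, 0, 0]}
    - {"delta_pos": [2.3, -5.5, 20], "rot": [0, 0, 0]}
    - {"delta_pos": [2.3, -5.5, 50], "rot": [0, 0, 0]}
    - {"delta_pos": [2.3, -5.5, 75], "rot": [0, 0, 0]}
    - {"delta_pos": [2.3, -5.5, 95], "rot": [0, 0, 0]}
    - {"delta_pos": [2.3, -5.5, 105], "rot": [0, 0, 0]}
    - {"delta_pos": [2.3, -5.5, 111], "rot": [0, 0, 0]}
    - {"delta_pos": [2.3, -5.5, 111], "rot": [0, 0, 0]}
    - {"delta_pos": [2.3, -5.5, 111], "rot": [0, 0, 0]}

```text
clock: 3.15
position: [545.2, -181.0, 19.1]
tool_rot: [3.119, 0.374, 0.002]
contact_force: [-0.2, 0.2, -0.4]
gripper_width: 91.8
gripper_force: 0.0
```

```bash
python3 -c "
from h import *
goto(545,-181.5,18)
s=snapshot('side'); cv2.imwrite('pics/s2.png',s['frame'][240:420,240:460,::-1].repeat(3,0).repeat(3,1))"
```

```text
t 3.15 pos [ 545.2 -181.    19.1] q [ 0.69  0.63 -0.54  1.86  0.45  0.77 -1.43] x axis [0.972 0.237 0.001] z [ 0.001 -0.001 -1.   ] F [-0.2  0.2 -0.4] w 91.78283701453549 0.0
shift [-0.4  0.4  1.1]
```

View pics/s2.png

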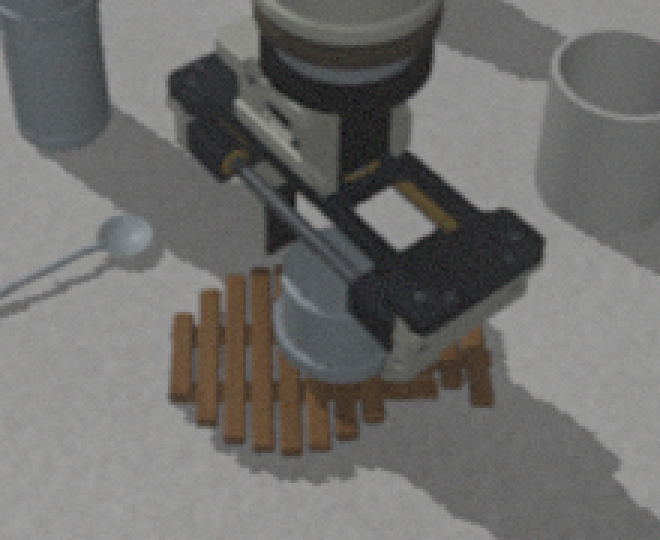

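The fingers straddle the lids, with the near finger at (400,350) in the crop, and nothing is being touched. Closing now.

Call:
apply_moves:
  commands:
    - {"delta_pos": [0, 0, 0], "rot": [0, 0, 0]}
    - {"delta_pos": [0, 0, 0], "rot": [0, 0, 0]}
    - {"delta_pos": [0, 0, 0], "rot": [0, 0, 0]}
    - {"delta_pos": [0, 0, 0], "rot": [0, 0, 0]}
    - {"delta_pos": [0, 0, 0], "rot": [0, 0, 0]}
    - {"delta_pos": [0, 0, 0], "rot": [0, 0, 0]}
  hand: -1

```text
clock: 3.95
position: [544.6, -180.9, 18.4]
tool_rot: [3.119, 0.374, 0.0]
contact_force: [0.4, -1.0, 0.2]
gripper_width: 60.5
gripper_force: 30.0
```

```bash
python3 -c "
from h import *
s=snapshot('side'); f=s['frame'][280:400,270:430,::-1].repeat(4,0).repeat(4,1); cv2.imwrite('pics/s3.png',cv2.convertScaleAbs(f,alpha=1.5,beta=10))
C=cloud(s)[300:385,310:395].reshape(-1,3)
T=C[(C[:,2]>33)&(C[:,2]<44)]; print(T[:, :].mean(0), cv2.minEnclosingCircle(T[:,:2].astype(np.float32)))
t=snapshot('top');np.savez('t3.npz',**t)"
```

```text
[ 527.27556853 -201.25904799   39.31875204] ((539.1725463867188, -185.70867919921875), 32.63376998901367)
```

View pics/s3.png

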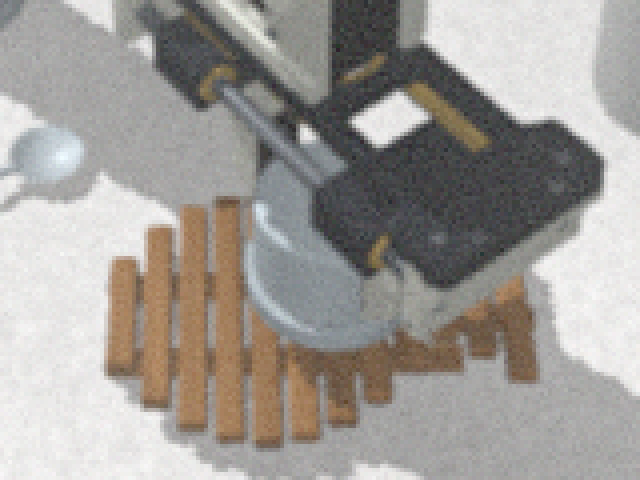

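```bash
python3 -c "
from h import *
from scipy.optimize import least_squares
s=snapshot('side')
def arc(s,name):
    C=cloud(s)[300:385,310:395]; g=s['frame'].astype(int)[300:385,310:395]
    m=(abs(g[...,0]-g[...,2])<25)
    for lo,hi,r0 in((30,39,33.5),(46,74,30)):
        k=m&(C[...,2]>lo)&(C[...,2]<hi)&(C[...,0]<535)&(C[...,1]<-160); T=C[k]
        f=lambda p,r=r0:np.hypot(T[:,0]-p[0],T[:,1]-p[1])-r
        o=least_squares(f,[545,-181],loss='soft_l1'); print(name,lo,hi,len(T),o.x.round(1),np.median(abs(o.fun)).round(2))
arc(dict(np.load('side0.npz')),'start'); arc(s,'now')
goto(0,0,0)
"
```

```text
start 30 39 81 [ 545.1 -181.5] 0.37
start 46 74 270 [ 545.1 -181.7] 0.38
now 30 39 82 [ 545.2 -181.5] 0.38
now 46 74 259 [ 544.8 -180.6] 0.37
t 4.1 pos [ 544.6 -181.    18.4] q [ 0.69  0.63 -0.54  1.86  0.45  0.77 -1.43] x axis [0.972 0.236 0.   ] z [ 0. -0. -1.] F [ 1.1 -0.   2.9] w 59.92227130510143 30.00010401941836
shift [-486.4 -304.6   18.3]
```

```bash
python3 -c "
from h import *
s=snapshot('side')
C=cloud(s); g=s['frame']
for v in range(338,372,2):
    print(v,[(u,*C[v,u].round(0).astype(int),g[v,u,0]-0) for u in range(362,384,4)])
"
```

```text
338 [(362, np.int64(525), np.int64(-246), np.int64(141), np.uint8(40)), (366, np.int64(531), np.int64(-246), np.int64(139), np.uint8(52)), (370, np.int64(527), np.int64(-263), np.int64(160), np.uint8(40)), (374, np.int64(532), np.int64(-265), np.int64(160), np.uint8(37)), (378, np.int64(536), np.int64(-267), np.int64(159), np.uint8(60)), (382, np.int64(541), np.int64(-268), np.int64(159), np.uint8(44))]
340 [(362, np.int64(524), np.int64(-248), np.int64(140), np.uint8(34)), (366, np.int64(531), np.int64(-247), np.int64(136), np.uint8(84)), (370, np.int64(526), np.int64(-265), np.int64(158), np.uint8(33)), (374, np.int64(530), np.int64(-267), np.int64(159), np.uint8(43)), (378, np.int64(535), np.int64(-269), np.int64(159), np.uint8(56)), (382, np.int64(539), np.int64(-271), np.int64(159), np.uint8(44))]
342 [(362, np.int64(525), np.int64(-247), np.int64(135), np.uint8(50)), (366, np.int64(530), np.int64(-249), np.int64(135), np.uint8(54)), (370, np.int64(526), np.int64(-265), np.int64(155), np.uint8(38)), (374, np.int64(529), np.int64(-270), np.int64(159), np.uint8(39)), (378, np.int6
[... 5070 characters left out ...]
t64(-211), np.int64(16), np.uint8(66)), (370, np.int64(560), np.int64(-213), np.int64(15), np.uint8(65)), (374, np.int64(566), np.int64(-216), np.int64(15), np.uint8(75)), (378, np.int64(575), np.int64(-213), np.int64(6), np.uint8(68)), (382, np.int64(580), np.int64(-216), np.int64(8), np.uint8(71))]
370 [(362, np.int64(547), np.int64(-212), np.int64(16), np.uint8(79)), (366, np.int64(553), np.int64(-214), np.int64(16), np.uint8(71)), (370, np.int64(558), np.int64(-217), np.int64(16), np.uint8(78)), (374, np.int64(564), np.int64(-219), np.int64(16), np.uint8(78)), (378, np.int64(573), np.int64(-217), np.int64(8), np.uint8(72)), (382, np.int64(578), np.int64(-220), np.int64(9), np.uint8(61))]
```

The arm reports its fingertips at z≈18, but the depth image shows them at z≈54. The fingers closed on the cap (60 mm wide), not the flange, so the reported TCP is about 35 mm too low. I'll open and measure the tips.

Call:
apply_moves:
  commands:
    - {"delta_pos": [0, 0, 0], "rot": [0, 0, 0]}
    - {"delta_pos": [0, 0, 0], "rot": [0, 0, 0]}
    - {"delta_pos": [0, 0, 0], "rot": [0, 0, 0]}
    - {"delta_pos": [0, 0, 0], "rot": [0, 0, 0]}
    - {"delta_pos": [0, 0, 0], "rot": [0, 0, 0]}
  hand: 1

```text
clock: 4.78
position: [544.5, -180.8, 18.3]
tool_rot: [-3.119, -0.374, -0.0]
contact_force: [0.7, -0.6, -0.2]
gripper_width: 91.5
gripper_force: 0.0
```

```bash
python3 -c "
from h import *
from scipy.optimize import least_squares
goto(545,-181.5,18)
st=bot.get_state(); R=cv2.Rodrigues(st['tool_rot'])[0]
s=snapshot('side'); C=cloud(s); L=(C-st['position'])@R   # tool coords
np.savez('s4.npz',**s)
m=(C[...,2]>20)&(abs(L[...,1])<75)&(abs(L[...,1])>41)&(abs(L[...,0])<20)
for sg in(-1,1):
    k=m&(np.sign(L[...,1])==sg); T=L[k]; T=T[T[:,2]>-75]; 
    if len(T)==0: continue
    print(sg,len(T),'tool-z max',np.sort(T[:,2])[-8:].round(1),'x',np.percentile(T[:,0],[1,50,99]).round(1),'y',np.percentile(T[:,1],[1,50,99]).round(1))
B=s['frame'].astype(int)
Cc=C[300:385,310:395]; g=B[300:385,310:395]
for lo,hi,r0 in((30,39,33.5),(46,74,30)):
    k=(abs(g[...,0]-g[...,2])<25)&(Cc[...,2]>lo)&(Cc[...,2]<hi)&(Cc[...,0]<535)&(Cc[...,1]<-160); T=Cc[k]
    o=least_squares(lambda p:np.hypot(T[:,0]-p[0],T[:,1]-p[1])-r0,[545,-181],loss='soft_l1'); print(o.x.round(1),len(T))
"
```

```text
t 4.78 pos [ 544.5 -180.8   18.3] q [ 0.69  0.63 -0.54  1.86  0.45  0.77 -1.43] x axis [0.972 0.237 0.   ] z [ 0.  0. -1.] F [ 0.7 -0.6 -0.2] w 91.49663132556475 0.0
shift [0.3 0.8 0.3]
-1 225 tool-z max [-33.6 -33.4 -33.3 -32.7 -32.5 -32.3 -32.  -31.2] x [-12.7  -9.8   9.1] y [-63.  -47.3 -45.4]
1 71 tool-z max [-39.4 -39.  -39.  -38.  -37.9 -35.8 -34.5 -32.9] x [-12.8 -11.5   8.7] y [45.3 56.1 63.3]
[ 545.2 -181.4] 74
[ 544.7 -180.5] 259
```

Measured tips are about 33 mm behind the reported TCP, with x and y centred. I'll go down 31 mm and grip the flange.

Call:
apply_moves:
  commands:
    - {"delta_pos": [0, 0.5, 10], "rot": [0, 0, 0]}
    - {"delta_pos": [0, 0.5, 20], "rot": [0, 0, 0]}
    - {"delta_pos": [0, 0.5, 27], "rot": [0, 0, 0]}
    - {"delta_pos": [0, 0.5, 31], "rot": [0, 0, 0]}
    - {"delta_pos": [0, 0.5, 31], "rot": [0, 0, 0]}

```text
clock: 5.45
position: [544.4, -181.1, -13.1]
tool_rot: [-3.119, -0.374, 0.001]
contact_force: [-0.4, 0.7, 0.4]
gripper_width: 91.7
gripper_force: 0.0
```

```bash
python3 -c "
from h import *
goto(545,-181.5,-15)
st=bot.get_state(); R=cv2.Rodrigues(st['tool_rot'])[0]
s=snapshot('side'); C=cloud(s); L=(C-st['position'])@R
for y in range(-52,-43,2):
    T=C[(abs(L[...,1]-y)<1)&(abs(L[...,0])<12)&(L[...,2]<5)]; print(y,len(T),np.sort(T[:,2])[:12].round(0))
"
```

```text
t 5.45 pos [ 544.4 -181.1  -13.1] q [ 0.67  0.68 -0.51  1.87  0.49  0.72 -1.45] x axis [ 0.972  0.237 -0.001] z [-0.001  0.    -1.   ] F [-0.4  0.7  0.4] w 91.72606507996323 0.0
shift [0.5 0.5 1.9]
-52 13 [-0.  0.  1. 14. 23. 27. 32. 39. 41. 45. 48. 51.]
-50 25 [ 0.  1. 13. 13. 15. 15. 28. 33. 34. 35. 41. 44.]
-48 56 [ 0.  0. 13. 15. 19. 21. 21. 22. 23. 24. 24. 26.]
-46 63 [14. 14. 15. 17. 19. 20. 22. 22. 23. 25. 26. 27.]
-44 0 []
```

Tips are at about z≈19–20 with no contact force, as wanted. Closing on the flange.

Call:
apply_moves:
  commands:
    - {"delta_pos": [0, 0, 0], "rot": [0, 0, 0]}
    - {"delta_pos": [0, 0, 0], "rot": [0, 0, 0]}
    - {"delta_pos": [0, 0, 0], "rot": [0, 0, 0]}
    - {"delta_pos": [0, 0, 0], "rot": [0, 0, 0]}
    - {"delta_pos": [0, 0, 0], "rot": [0, 0, 0]}
    - {"delta_pos": [0, 0, 0], "rot": [0, 0, 0]}
  hand: -1

```text
clock: 6.25
position: [544.9, -181.5, -12.5]
tool_rot: [3.119, 0.374, 0.001]
contact_force: [-0.5, -0.7, 3.2]
gripper_width: 65.6
gripper_force: 30.0
```

Call:
apply_moves:
  commands:
    - {"delta_pos": [0, 0, -4], "rot": [0, 0, 0]}
    - {"delta_pos": [0, 0, -12], "rot": [0, 0, 0]}
    - {"delta_pos": [0, 0, -24], "rot": [0, 0, 0]}
    - {"delta_pos": [0, 0, -40], "rot": [0, 0, 0]}
    - {"delta_pos": [0, 0, -60], "rot": [0, 0, 0]}
    - {"delta_pos": [0, 0, -80], "rot": [0, 0, 0]}
    - {"delta_pos": [0, 0, -100], "rot": [0, 0, 0]}
    - {"delta_pos": [0, 0, -120], "rot": [0, 0, 0]}
    - {"delta_pos": [0, 0, -140], "rot": [0, 0, 0]}
    - {"delta_pos": [0, 0, -160], "rot": [0, 0, 0]}
    - {"delta_pos": [0, 0, -170], "rot": [0, 0, 0]}
    - {"delta_pos": [0, 0, -170], "rot": [0, 0, 0]}
    - {"delta_pos": [0, 0, -170], "rot": [0, 0, 0]}

```text
clock: 7.88
position: [544.0, -181.2, 156.6]
tool_rot: [-3.119, -0.374, 0.002]
contact_force: [-0.1, -0.5, -1.2]
gripper_width: 66.3
gripper_force: 30.0
```

```bash
python3 -c "
from h import *
goto(522.8,320.4,160)
s=snapshot('side'); np.savez('s5.npz',**s); cv2.imwrite('pics/s5.png',s['frame'][150:400,230:480,::-1].repeat(2,0).repeat(2,1))"
```

```text
t 7.88 pos [ 544.  -181.2  156.6] q [ 0.77  0.45 -0.64  1.78  0.31  1.02 -1.32] x axis [ 0.972  0.237 -0.001] z [-0.001  0.    -1.   ] F [-0.1 -0.5 -1.2] w 66.3334616856284 29.999826550483704
shift [  98.  -492.4   -3.2]
```

View pics/s5.png

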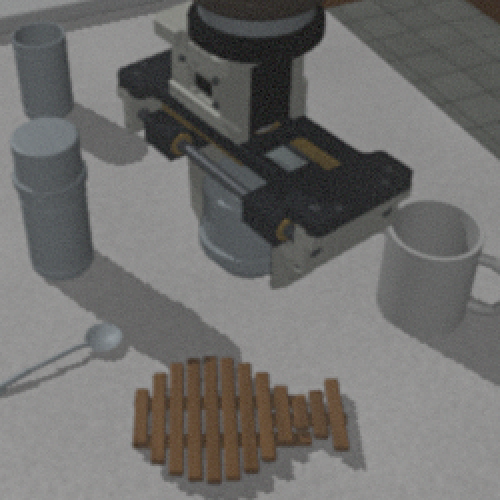

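The cap and lid are up together, level in the gripper, and the trivet is empty. I'll carry them across to the open tin.

Call:
apply_moves:
  commands:
    - {"delta_pos": [2, -10, 0], "rot": [0, 0, 0]}
    - {"delta_pos": [6, -30, 0], "rot": [0, 0, 0]}
    - {"delta_pos": [12, -60, 0], "rot": [0, 0, 0]}
    - {"delta_pos": [18, -90, 0], "rot": [0, 0, 0]}
    - {"delta_pos": [24, -120, 0], "rot": [0, 0, 0]}
    - {"delta_pos": [30, -150, 0], "rot": [0, 0, 0]}
    - {"delta_pos": [36, -180, 0], "rot": [0, 0, 0]}
    - {"delta_pos": [41, -210, 0], "rot": [0, 0, 0]}
    - {"delta_pos": [47, -240, 0], "rot": [0, 0, 0]}
    - {"delta_pos": [53, -270, 0], "rot": [0, 0, 0]}
    - {"delta_pos": [59, -300, 0], "rot": [0, 0, 0]}
    - {"delta_pos": [65, -330, 0], "rot": [0, 0, 0]}
    - {"delta_pos": [71, -360, 0], "rot": [0, 0, 0]}
    - {"delta_pos": [77, -390, 0], "rot": [0, 0, 0]}
    - {"delta_pos": [83, -420, 0], "rot": [0, 0, 0]}
    - {"delta_pos": [89, -450, 0], "rot": [0, 0, 0]}
    - {"delta_pos": [93, -475, 0], "rot": [0, 0, 0]}
    - {"delta_pos": [96, -488, 0], "rot": [0, 0, 0]}
    - {"delta_pos": [97, -493, 0], "rot": [0, 0, 0]}
    - {"delta_pos": [97, -493, 0], "rot": [0, 0, 0]}

```text
clock: 10.42
position: [522.2, 320.3, 157.2]
tool_rot: [3.119, 0.374, -0.0]
contact_force: [0.7, -0.6, -1.7]
gripper_width: 66.5
gripper_force: 30.0
```

Call:
apply_moves:
  commands:
    - {"delta_pos": [0, 0, 0], "rot": [0, 0, 0]}
    - {"delta_pos": [0, 0, 0], "rot": [0, 0, 0]}

```text
clock: 10.68
position: [522.7, 319.6, 157.3]
tool_rot: [3.119, 0.372, 0.0]
contact_force: [-0.6, -0.7, -1.1]
gripper_width: 65.8
gripper_force: 30.0
```

```bash
python3 -c "
from h import *
from scipy.optimize import least_squares
goto(522.8,320.4,72)
for n in('side','top'):
    s=snapshot(n); np.savez(n+'6.npz',**s); C=cloud(s); g=s['frame'].astype(int)
    near=np.hypot(C[...,0]-523,C[...,1]-320)<42
    for nm,lo,hi,r0 in(('tinwall',20,96,30.5),('rimtop',97,104,0),('flange',200,209,33.5),('cap',214,244,30)):
        T=C[near&(C[...,2]>lo)&(C[...,2]<hi)]
        if len(T)<15: print(n,nm,len(T)); continue
        if r0==0: print(n,nm,len(T),cv2.minEnclosingCircle(T[:,:2].astype(np.float32)));continue
        o=least_squares(lambda p:np.hypot(T[:,0]-p[0],T[:,1]-p[1])-r0,[523,320],loss='soft_l1'); print(n,nm,len(T),o.x.round(1),np.median(abs(o.fun)).round(2))
    cv2.imwrite(f'pics/{n}6.png',s['frame'][100:260,180:340,::-1].repeat(3,0).repeat(3,1) if n=='side' else s['frame'][:,:,::-1])
"
```

```text
t 10.68 pos [522.7 319.6 157.3] q [-0.06  0.54 -0.73  1.68  0.4   1.08 -2.24] x axis [0.972 0.235 0.   ] z [ 0.    -0.001 -1.   ] F [-0.6 -0.7 -1.1] w 65.75481055643759 29.99972552061081
shift [ 0.3 -0.8 85.3]
side tinwall 923 [523.1 320.7] 1.08
side rimtop 130 ((522.470947265625, 320.06134033203125), 32.260108947753906)
side flange 74 [522.8 319.7] 0.9
side cap 227 [522.8 320.7] 0.84
top tinwall 0
top rimtop 0
top flange 0
top cap 0
```

View pics/side6.png

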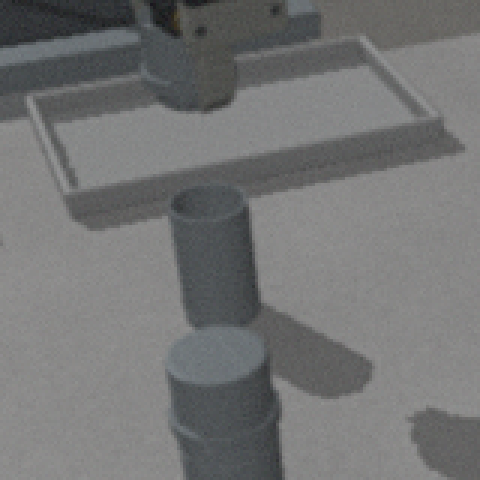

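The lids are above the open tin, and flange and mouth agree within about 1 mm. Lowering now.

Call:
apply_moves:
  commands:
    - {"delta_pos": [0, 0, 8], "rot": [0, 0, 0]}
    - {"delta_pos": [0, 0, 20], "rot": [0, 0, 0]}
    - {"delta_pos": [0, 0, 35], "rot": [0, 0, 0]}
    - {"delta_pos": [0, 0, 50], "rot": [0, 0, 0]}
    - {"delta_pos": [0, 0, 63], "rot": [0, 0, 0]}
    - {"delta_pos": [0, 0, 72], "rot": [0, 0, 0]}
    - {"delta_pos": [0, 0, 79], "rot": [0, 0, 0]}
    - {"delta_pos": [0, 0, 83], "rot": [0, 0, 0]}
    - {"delta_pos": [0, 0, 86], "rot": [0, 0, 0]}
    - {"delta_pos": [0, 0, 89], "rot": [0, 0, 0]}
    - {"delta_pos": [0, 0, 91], "rot": [0, 0, 0]}
    - {"delta_pos": [0, 0, 91], "rot": [0, 0, 0]}

```text
clock: 12.28
position: [522.3, 320.6, 66.3]
tool_rot: [3.119, 0.374, -0.0]
contact_force: [-0.9, -0.4, -2.1]
gripper_width: 66.3
gripper_force: 30.0
```

Call:
apply_moves:
  commands:
    - {"delta_pos": [0, 0, 1.5], "rot": [0, 0, 0]}
    - {"delta_pos": [0, 0, 3], "rot": [0, 0, 0]}
    - {"delta_pos": [0, 0, 4.5], "rot": [0, 0, 0]}
    - {"delta_pos": [0, 0, 6], "rot": [0, 0, 0]}
    - {"delta_pos": [0, 0, 7], "rot": [0, 0, 0]}
    - {"delta_pos": [0, 0, 7], "rot": [0, 0, 0]}

```text
clock: 13.02
position: [522.2, 320.6, 59.2]
tool_rot: [3.119, 0.374, -0.0]
contact_force: [-0.4, -1.0, -1.3]
gripper_width: 66.3
gripper_force: 30.0
```

Call:
apply_moves:
  commands:
    - {"delta_pos": [0, 0, 1], "rot": [0, 0, 0]}
    - {"delta_pos": [0, 0, 1.5], "rot": [0, 0, 0]}
    - {"delta_pos": [0, 0, 2], "rot": [0, 0, 0]}
    - {"delta_pos": [0, 0, 2], "rot": [0, 0, 0]}

```text
clock: 13.52
position: [522.3, 320.6, 57.6]
tool_rot: [3.119, 0.374, 0.0]
contact_force: [-0.9, -0.9, 1.4]
gripper_width: 66.2
gripper_force: 30.0
```

Call:
apply_moves:
  commands:
    - {"delta_pos": [0, 0, 0.5], "rot": [0, 0, 0]}
    - {"delta_pos": [0, 0, 1], "rot": [0, 0, 0]}
    - {"delta_pos": [0, 0, 1], "rot": [0, 0, 0]}
    - {"delta_pos": [0, 0, 1], "rot": [0, 0, 0]}

```text
clock: 14.02
position: [522.6, 320.8, 57.6]
tool_rot: [3.119, 0.374, 0.002]
contact_force: [-2.2, -2.3, 8.5]
gripper_width: 66.2
gripper_force: 30.0
```

```bash
python3 -c "
from h import *
goto(522.8,320.4,72)
s=snapshot('side'); np.savez('s7.npz',**s); cv2.imwrite('pics/s7.png',cv2.convertScaleAbs(s['frame'][130:230,200:320,::-1].repeat(5,0).repeat(5,1),alpha=1.4))
C=cloud(s)
for v in range(176,196): print(v,C[v,244:256:4].round(0).tolist())
"
```

```text
t 14.03 pos [522.6 320.8  57.6] q [-0.11  0.66 -0.66  1.75  0.5   0.91 -2.32] x axis [0.972 0.237 0.001] z [ 0.001 -0.    -1.   ] F [-2.2 -2.3  8.5] w 66.23234642185915 30.001237392425537
shift [  0.1   0.5 -14.4]
176 [[506.0, 298.0, 94.0], [514.0, 294.0, 94.0], [521.0, 283.0, 98.0]]
177 [[505.0, 298.0, 91.0], [513.0, 294.0, 91.0], [520.0, 284.0, 95.0]]
178 [[505.0, 297.0, 89.0], [513.0, 293.0, 89.0], [520.0, 285.0, 92.0]]
179 [[505.0, 298.0, 86.0], [512.0, 290.0, 89.0], [519.0, 281.0, 91.0]]
180 [[504.0, 294.0, 86.0], [513.0, 294.0, 83.0], [520.0, 289.0, 84.0]]
181 [[504.0, 299.0, 80.0], [512.0, 293.0, 82.0], [521.0, 292.0, 80.0]]
182 [[504.0, 298.0, 78.0], [512.0, 295.0, 78.0], [520.0, 292.0, 78.0]]
183 [[503.0, 297.0, 77.0], [511.0, 294.0, 76.0], [520.0, 291.0, 76.0]]
184 [[503.0, 296.0, 75.0], [511.0, 295.0, 73.0], [520.0, 295.0, 71.0]]
185 [[502.0, 297.0, 72.0], [511.0, 295.0, 71.0], [519.0, 291.0, 71.0]]
186 [[502.0, 298.0, 68.0], [511.0, 295.0, 68.0], [519.0, 293.0, 67.0]]
187 [[502.0, 299.0, 65.0], [510.0, 294.0, 66.0], [519.0, 291.0, 65.0]]
188 [[502.0, 301.0, 62.0], [510.0, 296.0, 62.0], [518.0, 291.0, 63.0]]
189 [[502.0, 301.0, 59.0], [510.0, 296.0, 59.0], [518.0, 293.0, 59.0]]
190 [[501.0, 299.0, 58.0], [510.0, 297.0, 56.0], [518.0, 291.0, 58.0]]
191 [[501.0, 302.0, 53.0], [509.0, 293.0, 56.0], [517.0, 292.0, 55.0]]
192 [[501.0, 300.0, 52.0], [509.0, 295.0, 52.0], [517.0, 292.0, 52.0]]
193 [[500.0, 300.0, 49.0], [508.0, 296.0, 50.0], [517.0, 292.0, 49.0]]
194 [[500.0, 301.0, 46.0], [508.0, 296.0, 47.0], [516.0, 290.0, 48.0]]
195 [[499.0, 300.0, 44.0], [508.0, 295.0, 45.0], [516.0, 291.0, 45.0]]
```

View pics/s7.png

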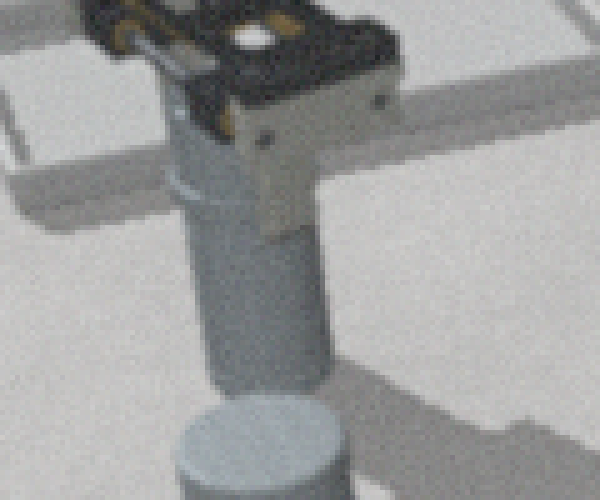

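The flange sits flush on the tin rim (crop about (200,200)). The force rose to 8.5 N, and the total travel of 99.7 mm matches the expected 100 mm. I'll release, rise 30 mm with the fingers open, and check.

Call:
apply_moves:
  commands:
    - {"delta_pos": [0, 0, -0.5], "rot": [0, 0, 0]}
    - {"delta_pos": [0, 0, -0.5], "rot": [0, 0, 0]}
    - {"delta_pos": [0, 0, -0.5], "rot": [0, 0, 0]}
    - {"delta_pos": [0, 0, -0.5], "rot": [0, 0, 0]}
    - {"delta_pos": [0, 0, -0.5], "rot": [0, 0, 0]}
    - {"delta_pos": [0, 0, -0.5], "rot": [0, 0, 0]}
  hand: 1

```text
clock: 14.82
position: [522.3, 320.7, 56.8]
tool_rot: [-3.119, -0.374, -0.0]
contact_force: [1.0, -0.2, 0.0]
gripper_width: 92.2
gripper_force: 0.0
```

Call:
apply_moves:
  commands:
    - {"delta_pos": [0, 0, -8], "rot": [0, 0, 0]}
    - {"delta_pos": [0, 0, -16], "rot": [0, 0, 0]}
    - {"delta_pos": [0, 0, -24], "rot": [0, 0, 0]}
    - {"delta_pos": [0, 0, -30], "rot": [0, 0, 0]}
    - {"delta_pos": [0, 0, -30], "rot": [0, 0, 0]}
    - {"delta_pos": [0, 0, -30], "rot": [0, 0, 0]}

```text
clock: 15.58
position: [522.2, 320.5, 86.7]
tool_rot: [3.119, 0.374, -0.0]
contact_force: [-0.5, -0.3, -0.4]
gripper_width: 92.0
gripper_force: 0.0
```

```bash
cat >> h.py <<'E'
def check():
    from scipy.optimize import least_squares
    goto(522.8,320.4,72)
    s=snapshot('side'); C=cloud(s); g=s['frame'].astype(int)
    st=bot.get_state(); R=cv2.Rodrigues(st['tool_rot'])[0]; L=(C-st['position'])@R
    T=C[(abs(L[...,1]+abs(st["gripper_width"]/2+3))<4)&(abs(L[...,0])<12)&(C[...,2]>80)]; print("finger low z",np.sort(T[:,2])[:8].round(0))
    near=(np.hypot(C[...,0]-523,C[...,1]-320)<38)&(abs(g[...,0]-g[...,2])<30)&(C[...,0]<522)
    for nm,lo,hi,r0 in(('tinwall',20,95,30.5),('flange',99,109,33.5),('flangetop',108,113,0),('cap',114,144,30)):
        T=C[near&(C[...,2]>lo)&(C[...,2]<hi)]
        if r0==0: 
            r=np.hypot(*(T[:,:2]-[522.9,320.6]).T);T=T[r>30.5];print(nm,len(T),T[:,2].mean());continue
        if len(T)<10: continue
        o=least_squares(lambda p:np.hypot(T[:,0]-p[0],T[:,1]-p[1])-r0,[523,320],loss='soft_l1'); print(nm,len(T),o.x.round(1),np.median(abs(o.fun)).round(2))
    return s
E
python3 -c "
from h import *
s=check(); np.savez('s8.npz',**s); cv2.imwrite('pics/s8.png',cv2.convertScaleAbs(s['frame'][120:230,190:320,::-1].repeat(5,0).repeat(5,1),alpha=1.4))"
```

```text
t 15.57 pos [522.2 320.5  86.7] q [-0.1   0.62 -0.68  1.73  0.47  0.96 -2.29] x axis [ 0.972  0.236 -0.   ] z [-0. -0. -1.] F [-0.5 -0.3 -0.4] w 91.95764170333453 0.0
shift [ 0.5  0.2 14.7]
finger low z [131. 133. 133. 135. 137. 137. 138. 138.]
tinwall 431 [523.2 321.2] 0.81
flange 60 [522.4 321.6] 1.16
flangetop 38 110.72669020656686
cap 205 [522.1 322.2] 0.84
```

View pics/s8.png

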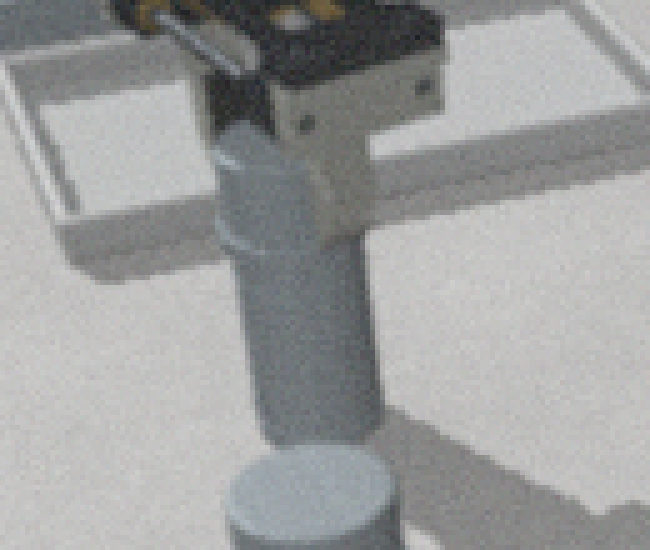

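The flange top is at 110.7, so the lid is flush. The open fingers straddle the cap with their tips above the flange. Closing on the cap.

Call:
apply_moves:
  commands:
    - {"delta_pos": [0, 0, 0], "rot": [0, 0, 0]}
    - {"delta_pos": [0, 0, 0], "rot": [0, 0, 0]}
    - {"delta_pos": [0, 0, 0], "rot": [0, 0, 0]}
    - {"delta_pos": [0, 0, 0], "rot": [0, 0, 0]}
    - {"delta_pos": [0, 0, 0], "rot": [0, 0, 0]}
    - {"delta_pos": [0, 0, 0], "rot": [0, 0, 0]}
  hand: -1

```text
clock: 16.38
position: [522.3, 320.6, 86.8]
tool_rot: [3.119, 0.374, -0.0]
contact_force: [-0.3, -0.3, -0.6]
gripper_width: 60.1
gripper_force: 30.0
```

```bash
python3 -c "
from h import *
check()"
```

```text
t 16.38 pos [522.3 320.6  86.8] q [-0.1   0.62 -0.68  1.73  0.47  0.96 -2.29] x axis [ 0.972  0.237 -0.   ] z [-0. -0. -1.] F [-0.3 -0.3 -0.6] w 60.07690776140544 29.999864157289267
shift [ 0.5  0.3 14.8]
finger low z [146. 146. 147. 148. 148. 149. 149. 150.]
tinwall 430 [523.2 321. ] 0.93
flange 56 [522.6 321.6] 0.67
flangetop 43 110.49860496203641
cap 194 [522.6 320.7] 0.91
```

Width is 60.1, so the cap alone is gripped. Lifting it straight up 100 mm, slowly at first.

Call:
apply_moves:
  commands:
    - {"delta_pos": [0, 0, -2], "rot": [0, 0, 0]}
    - {"delta_pos": [0, 0, -4], "rot": [0, 0, 0]}
    - {"delta_pos": [0, 0, -7], "rot": [0, 0, 0]}
    - {"delta_pos": [0, 0, -10], "rot": [0, 0, 0]}
    - {"delta_pos": [0, 0, -14], "rot": [0, 0, 0]}
    - {"delta_pos": [0, 0, -20], "rot": [0, 0, 0]}
    - {"delta_pos": [0, 0, -28], "rot": [0, 0, 0]}
    - {"delta_pos": [0, 0, -40], "rot": [0, 0, 0]}
    - {"delta_pos": [0, 0, -52], "rot": [0, 0, 0]}
    - {"delta_pos": [0, 0, -65], "rot": [0, 0, 0]}
    - {"delta_pos": [0, 0, -78], "rot": [0, 0, 0]}
    - {"delta_pos": [0, 0, -90], "rot": [0, 0, 0]}
    - {"delta_pos": [0, 0, -97], "rot": [0, 0, 0]}
    - {"delta_pos": [0, 0, -100], "rot": [0, 0, 0]}
    - {"delta_pos": [0, 0, -100], "rot": [0, 0, 0]}
    - {"delta_pos": [0, 0, -100], "rot": [0, 0, 0]}
    - {"delta_pos": [0, 0, -100], "rot": [0, 0, 0]}
    - {"delta_pos": [0, 0, -100], "rot": [0, 0, 0]}

```text
clock: 18.68
position: [522.1, 320.6, 186.6]
tool_rot: [3.119, 0.374, -0.001]
contact_force: [-0.6, -0.1, -1.2]
gripper_width: 60.1
gripper_force: 30.0
```

```bash
python3 -c "
from h import *
s=check(); cv2.imwrite('pics/s9.png',cv2.convertScaleAbs(s['frame'][90:230,180:330,::-1].repeat(4,0).repeat(4,1),alpha=1.4))"
```

```text
t 18.68 pos [522.1 320.6 186.6] q [-0.05  0.51 -0.75  1.65  0.38  1.13 -2.23] x axis [ 0.972  0.237 -0.   ] z [-0. -0. -1.] F [-0.6 -0.1 -1.2] w 60.072402872366446 29.999831188470125
shift [  0.6   0.4 114.6]
finger low z [246. 247. 247. 247. 248. 248. 249. 249.]
tinwall 425 [523.3 321.2] 0.82
flange 56 [522.8 321.7] 0.7
flangetop 48 110.33630469147938
cap 136 [537.2 319. ] 5.53
```

View pics/s9.png

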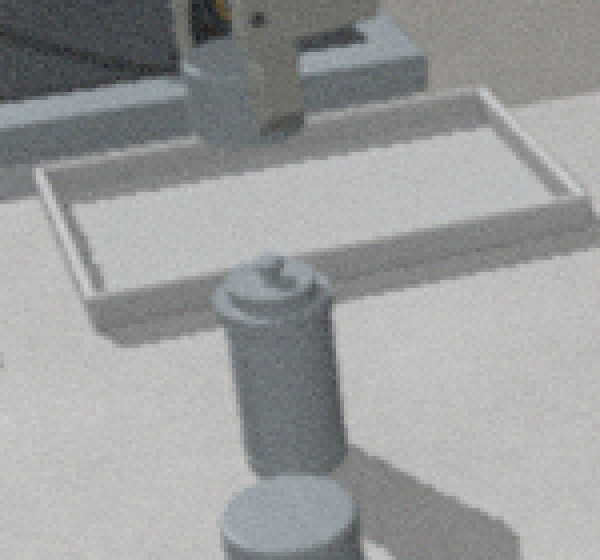

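The cap is level in the fingers at crop (235,95). The inner lid is flush on the tin with its knob visible at (272,268). Handing in.

```bash
python3 -c "
from h import *
print(bot.hand_in())"
```

```text
the job is handed in; nothing more can be done
None
```

The job is handed in, result not shown: the inner lid is seated flush in the once-open tin, and the cap alone is held level and still about 10 cm above it; my first grasp briefly closed on the cap before any lift because the fingertips sat about 33 mm higher than reported, and I re-gripped on the flange.

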